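Drive the stuck bush out of the drilling jig

TASK

A brass bush is stuck in the bore of the raised wooden drilling jig on the model-making table. Take the long drift (not the short one) out of the rack, put its shank into the bore from above and push the bush through until it drops out underneath onto the jig's baseboard. Leave the drift standing in the bore with its collar down on the block, let go of it, and leave the short drift in the rack.

Things in the scene. Friction and masses are not known exactly. Their poses are not given: they have to be found in the camera images.
- jig: Pale wooden drilling jig, fixed: head block 108 x 130 mm (top 110, underside 70 mm above the table) on cheeks at +y and -y over a baseboard (top 8 mm high). A vertical bore, 34 mm across with 4 mm mouth chamfer, runs through the block's centre; two spring pads in it grip the bush (5 to 10 N to push; free after about 20 mm). Origin: on the bore's axis at table height, z up.
- bush: Brass bush: cylinder 30 mm in diameter, 26 mm long, dark dot on top. At the start it is held upright in the jig's bore, its top 7 mm below the block's top. Origin: centre of its underside, z along its axis.
- long_drift: Long drift, 0.12 kg: steel shank 22 mm thick, 60 mm long; collar 50 mm across (60 to 68 mm above the origin); round wooden handle 24 mm thick (68 to 118 mm). Stands handle up in a fixed wooden rack (70 x 180, 35 mm high), shank 25 mm deep in a pocket, collar 35 mm above the rack. Origin: centre of the shank's lower end, z up; it is 50 mm above the table when the collar is down on the jig.
- short_drift: Short drift: like the long one, but its shank is 25 mm long (83 mm overall). Stands in the rack's other pocket, 100 mm from the long drift, its collar resting on the rack. Too short for the job; leave it alone. Origin: centre of the shank's lower end, z up.
Mind the look-alikes: they are no part of the job. What is shaped like the long_drift but blue is not meant.

How it is judged:
By the outcome, as a careful person would: the job done as asked, in the order asked, and still so for the second after the job is handed in, with the robot touching nothing.
It also fails if it takes over 40 s, if anything falls off the work surface, if the arm or the gripper's body presses on something with over 40 N, if the wrist force passes 120 N, or if a joint passes its speed limit or range.

ROBOT

A 7-joint arm with a two-finger parallel gripper is mounted at the origin on a cart in front of the work surface, level with it; the furniture and walls round the work are solid. World frame = base frame: x ahead of the robot, y to its left, z up, the work surface at z = 0. Lengths are in m, angles in rad, forces in N, time in s.
With the tool pointing down it reaches from about 0.4 to 0.85 m from the base axis. Payload 10.4 kg.
Tool frame: the origin (TCP) lies midway between the tips of the shut fingers; the grasp point (between the pads) lies 19 mm behind it; z points along the fingers, y is the direction in which the jaws open and shut (so a half turn about z gives the same grasp; the last joint's range is limited). The gripper opens to 85 mm and grips with 20 to 120 N. Pads are 22 mm wide; open, the fingers measure 114 mm over their backs; the gripper's body (76 mm by 85 mm) begins 54 mm behind the grasp point. The pads swing forward as they close: fully open they stand 13 mm farther back than shut.
Start: joints at [1.101, 0.332, -0.065, 1.46, 0.022, 1.35, -0.088], TCP at [0.27, -0.564, 0.231] pointing down, gripper open.
Joint ranges: [-2.6, 2.6], [-0.5, 2.12], [-1.47, 1.34], [0.16, 2.42], [-1.27, 4.41], [0.06, 2.06], [-2.6, 2.6]. Speed limits (rad/s): [2.22, 2.22, 2.79, 2.79, 3.14, 3.14, 3.14].

INTERFACE

Orientations are given as a unit quaternion [x, y, z, w].
In Python, from workcell import manip, viewer gives the robot as it stands.
- The arm moves only by the tool move_arm, never from a script. Its argument "deltas" is a list of rows, each a list of 7 numbers: the shift along the tool's x, y, z in m, then the turn, a rotation vector about the tool's x, y, z in degrees, then the opening, from -1 (shut) to 1 (fully open). In form: [[dx, dy, dz, wx, wy, wz, gripper], ...]. A call has 1 to 10 rows; each row shifts and turns the commanded pose from where the row before left it, along the tool's axes as they then stand; what a row does not reach is not made up. A row lasts 1/8 s, in which the tool goes at most 62.5 mm and 10.7 degrees, less where a joint would pass 70% of its speed; a pose out of reach is approached as far as the arm can. A call with a gripper value outside its range is refused whole. The fingers move at their own pace and stop on an object; "force" is the grip in N (left out, the last holds). Time passes only in rows, so rows that do not move let the fingers close. It gives the time, the measured TCP pose, the force and the opening at its end, in the units of the state.
- manip.get_obs(): the state, without advancing time (a new reading comes with each control period).
- viewer.camera(name): name is "scene" or "top" or "wrist"; returns (picture, depth): 400x640x3 uint8, red, green, blue; 400x640 float32, m along the optical axis (not along the pixel's ray), 0 where there is no reading.
- viewer.calibration(name): a dict with "fx", "fy", "cx", "cy" (pixels), "dist" ([k1, k2, p1, p2, k3] as OpenCV has them; the pictures are not rectified), "R" (3x3) and "t" (3): a world point X has camera coordinates R X + t; the wrist camera has in their place "T_tool_cam" (4x4, takes a point from camera to tool coordinates, whose origin is the TCP and whose axes are the flange's). Camera axes: x right, y down, z forward; pixel columns grow to the right and rows downward; lengths in m; the calibration is good to about 2 mm. A picture is of the moment at which its call begins: read the wrist's pose just before it. calibration takes no time and is no camera call.
- manip.hand_in(): hands the job in, once; it reports no verdict.
The state is a dict: "clock": time; "joint_pos": joint angles; "joint_velocities": joint speeds; "tau": joint torques, N m; "position": TCP position; "ee_rot": TCP orientation; "ft_force": force on the tool from outside, world axes, zero at the start; "torque": the same for the moment, N m; "grip_width": opening from 0.0 (shut) to 1.0 (fully open).
Only numpy, scipy, OpenCV 4.12 (cv2) and the standard library are available. Lean on these libraries where they do the work, as an engineer would, in place of code of your own. Each camera call takes 0.05 s, during which the arm holds its last target.

## Working session

There is one attempt and no reset: what is moved stays moved. The work goes in short steps, Python scripts to look and compute and a tool call to move; the robot and the scene stay as the last step left them, time stands still between calls to the robot, and variables do not carry over. Pictures are saved under pics/ and viewed, and the job is handed in when it is done.

Besides the shell and the picture viewer there is one more tool, called after "Request:" by a JSON object that holds its "fn" and its "kwargs". move_arm: Moves the arm, as the interface text tells. Its arguments: {"type":"object","properties":{"deltas":{"type":"array"},"force":{"type":"number"}},"required":["deltas"]}

```bash
mkdir -p pics; cat > h.py <<'E'
import numpy as np, cv2
from workcell import manip, viewer
from scipy.spatial.transform import Rotation as Ro
def snap(n,f):
    p,d=viewer.camera(n); cv2.imwrite(f'pics/{f}.png',p[:,:,::-1]); np.save(f'pics/{f}.npy',d); return p,d
def cam(n,o=None):
    c=viewer.calibration(n); K=np.array([[c['fx'],0,c['cx']],[0,c['fy'],c['cy']],[0,0,1]]); D=np.array(c['dist'],float)
    if 'R' in c: R=np.array(c['R']);t=np.array(c['t'])
    else:
        T=np.array(c['T_tool_cam']); W=np.eye(4); W[:3,:3]=Ro.from_quat(o['ee_rot']).as_matrix(); W[:3,3]=o['position']
        M=np.linalg.inv(W@T); R=M[:3,:3];t=M[:3,3]
    return K,D,R,t
def cloud(d,C):
    K,D,R,t=C; v,u=np.mgrid[0:d.shape[0],0:d.shape[1]]
    q=cv2.undistortPoints(np.stack([u,v],-1).reshape(-1,1,2).astype(float),K,D).reshape(-1,2)
    P=np.c_[q,np.ones(len(q))]*d.reshape(-1,1)
    X=((P-t)@R).reshape(*d.shape,3); X[d==0]=np.nan; return X
def ray(u,v,z,C):
    K,D,R,t=C; q=cv2.undistortPoints(np.array([[[u,v]]],float),K,D).ravel()
    o=-R.T@t; r=R.T@np.array([q[0],q[1],1]); return o+r*(z-o[2])/r[2]
def proj(X,C):
    K,D,R,t=C; return cv2.projectPoints(np.array(X,float).reshape(-1,1,3),R,t,K,D)[0].reshape(-1,2)
E
python3 - <<'E'
from h import *
snap('scene','s0');snap('top','t0')
o=manip.get_obs();print(o)
E
```

```text
{'clock': 0.1, 'joint_pos': array([ 1.10138393,  0.33281656, -0.06470942,  1.46084763,  0.02160631,
        1.3499164 , -0.0884791 ]), 'joint_velocities': array([ 0.00034609, -0.0007093 , -0.00169938, -0.00201044,  0.0005148 ,
        0.00221391, -0.0004051 ]), 'tau': array([ 1.87872414e-03, -6.26746702e+01,  4.97021154e-02, -3.92429495e+01,
        1.63833308e-02,  6.93199152e-03, -6.33860486e-05]), 'position': array([ 0.26991232, -0.56333835,  0.23059523]), 'ee_rot': array([ 9.75142691e-01,  2.21576884e-01, -1.73067076e-04, -6.22482511e-04]), 'ft_force': array([-0.48243721, -0.88024037, -0.09696409]), 'torque': array([-0.01810126,  0.01073334,  0.06966493]), 'grip_width': 0.9968501406380493}
```

View pics/s0.png

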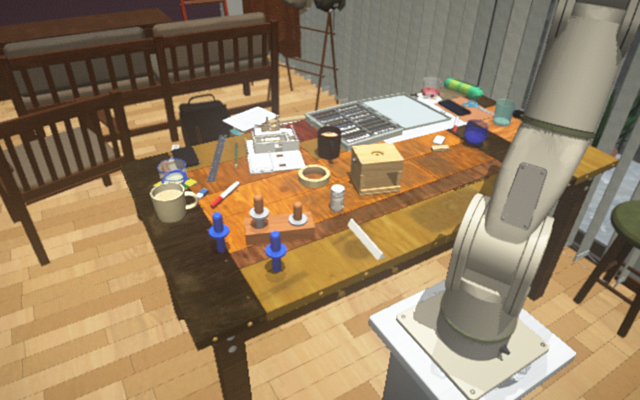

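View pics/t0.png

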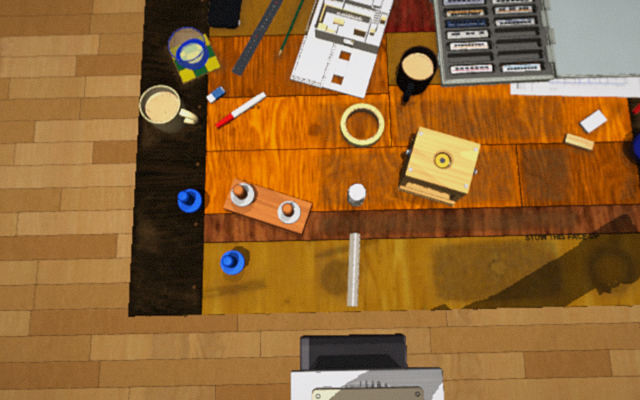

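Drift-like items in the top view: steel and wood drifts in the rack at (241,192) and (289,210), and blue look-alikes at (189,201) and (232,262). In the scene view the left rack drift (259,207) stands taller, so it is probably the long one. Next I measure and confirm in a crop.

```bash
python3 - <<'E'
from h import *
C=cam('top'); d=np.load('pics/t0.npy'); X=cloud(d,C)
p=cv2.imread('pics/t0.png')
print('campos',-C[2].T@C[3])
for n,(u0,v0,u1,v1) in {'rackL':(222,172,258,212),'rackR':(274,194,304,226)}.items():
    Y=X[v0:v1,u0:u1].reshape(-1,3); Y=Y[~np.isnan(Y[:,0])]
    hs=np.percentile(Y[:,2],[5,50,90,97,99.5]); print(n,hs.round(3))
    top=Y[Y[:,2]>hs[-1]-0.012]; print(' handle top',len(top),top.mean(0).round(4),top.min(0).round(3),top.max(0).round(3))
Y=X[125:205,395:485].reshape(-1,3); m=(Y[:,2]>0.1)&(Y[:,2]<0.12); T=Y[m].astype(np.float32)
print('block',m.sum(),np.median(T[:,2]),cv2.minAreaRect(T[:,:2]*1000))
print('bore ray', ray(442.5,160,0.103,C))
Y=X[170:240,220:320].reshape(-1,3); m=(Y[:,2]>0.025)&(Y[:,2]<0.045); T=Y[m].astype(np.float32)
print('rack',m.sum(),np.median(T[:,2]),cv2.minAreaRect(T[:,:2]*1000))
a=cv2.resize(p[165:245,170:320],None,fx=4,fy=4,interpolation=2);b=cv2.resize(p[120:210,395:490],None,fx=4,fy=4,interpolation=2)
s=cv2.imread('pics/s0.png')[180:280,195:325]
b=cv2.resize(b,(0,0),fx=.5,fy=.5)
cv2.imwrite('pics/c1.png',a);cv2.imwrite('pics/c2.png',cv2.resize(p[120:210,395:490],None,fx=6,fy=6,interpolation=2));cv2.imwrite('pics/c3.png',cv2.resize(s,None,fx=5,fy=5,interpolation=2))
E
```

```text
campos [0.30766888 0.07191895 1.06592599]
rackL [-0.002  0.035  0.096  0.128  0.131]
 handle top 111 [0.516  0.2501 0.1266] [0.505 0.239 0.119] [0.529 0.261 0.132]
rackR [0.002 0.037 0.087 0.094 0.096]
 handle top 100 [0.4827 0.1563 0.0921] [0.473 0.146 0.084] [0.494 0.167 0.097]
block 3349 0.11010089 ((573.8009033203125, -163.83763122558594), (141.09959411621094, 110.0623779296875), 71.39390563964844)
bore ray [ 0.57353097 -0.16511241  0.103     ]
rack 2032 0.035805956 ((500.591552734375, 204.22813415527344), (180.30947875976562, 70.769287109375), 70.49368286132812)
```

View pics/c3.png

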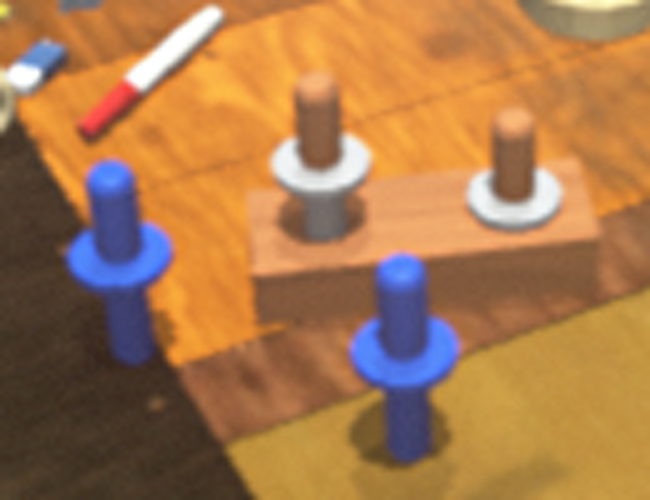

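View pics/c1.png

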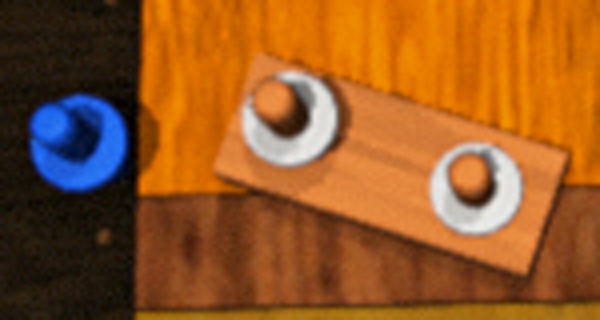

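View pics/c2.png

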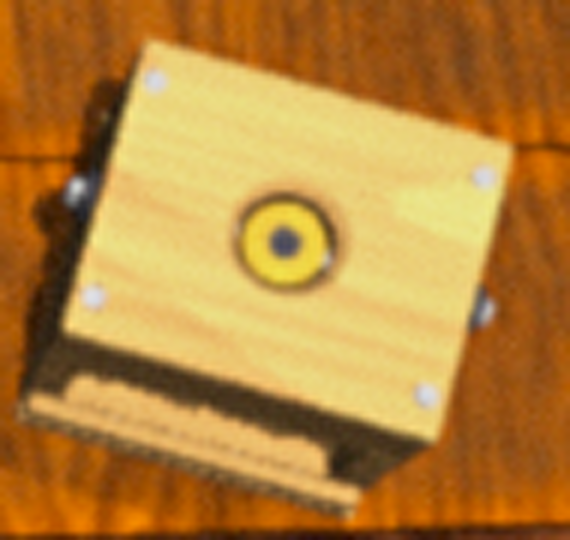

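The crop confirms it. The left rack drift has a steel shank, a wooden handle, its collar raised about 35 mm and its top at z≈0.128, so it is the long one, at about (0.517, 0.251). The right one has its collar on the rack, so it is the short one. The other two are blue. The bore is at about (0.5735, -0.165). I turn first so the tool axes line up with the world, then travel.

Request:
{"fn": "move_arm", "kwargs": {"deltas": [[0,0,0,0,0,-9.2,1],[0,0,0,0,0,-9.2,1],[0,0,0,0,0,-9.2,1],[0,0,0,0,0,-9.2,1],[0,0,0,0,0,-9.2,1],[0,0,0,0,0,-9.2,1],[0,0,0,0,0,-9.2,1],[0,0,0,0,0,0,1]], "force": 80}}

```text
clock: 1.1
position: [0.2699, -0.5635, 0.2309]
ee_rot: [0.707, 0.707, 0.0, -0.0]
ft_force: [0.6, -1.3, -0.6]
grip_width: 1.0
```

Request:
{"fn": "move_arm", "kwargs": {"deltas": [[0.054,0.0165,0,0,0,0,1],[0.054,0.0165,0,0,0,0,1],[0.054,0.0165,0,0,0,0,1],[0.054,0.0165,0,0,0,0,1],[0.054,0.0165,0,0,0,0,1],[0.054,0.0165,0,0,0,0,1],[0.054,0.0165,0,0,0,0,1],[0.054,0.0165,0,0,0,0,1]]}}

```text
clock: 2.1
position: [0.4022, -0.1298, 0.2314]
ee_rot: [0.709, 0.705, -0.0, 0.0]
ft_force: [0.6, -0.2, -0.4]
grip_width: 1.0
```

Request:
{"fn": "move_arm", "kwargs": {"deltas": [[0.05,0.0165,0,0,0,0,1],[0.05,0.0165,0,0,0,0,1],[0.05,0.0165,0,0,0,0,1],[0.05,0.0165,0,0,0,0,1],[0.05,0.0165,0,0,0,0,1],[0.05,0.0165,0,0,0,0,1],[0.03,0.01,0,0,0,0,1],[0,0,0,0,0,0,1]]}}

```text
clock: 3.1
position: [0.5106, 0.2011, 0.2308]
ee_rot: [0.707, 0.707, 0.0, -0.001]
ft_force: [-0.3, -0.6, 0.2]
grip_width: 0.999
```

```bash
python3 - <<'E'
from h import *
o=manip.get_obs();print(o['clock'],o['position'],o['ee_rot'],o['joint_pos'].round(2))
p,d=snap('wrist','w1'); C=cam('wrist',o)
X=cloud(d,C)
print('proj',proj([[.517,.251,.128],[.517,.251,.078],[.4839,.157,.093]],C))
m=(X[...,2]>0.118)&(X[...,2]<.14)&(abs(X[...,0]-.517)<.03)&(abs(X[...,1]-.251)<.03)
Y=X[m]; print(len(Y),Y.mean(0),Y.min(0),Y.max(0))
m=(X[...,2]>0.072)&(X[...,2]<.084)&(abs(X[...,0]-.517)<.04)&(abs(X[...,1]-.251)<.04)
Y=X[m]; print(len(Y),cv2.minEnclosingCircle(Y[:,:2].astype(np.float32)),Y[:,2].mean())
E
```

```text
3.1 [0.51057687 0.20108739 0.23084519] [ 7.07046047e-01  7.07166659e-01  1.54516711e-04 -1.08641611e-03] [ 0.35  0.3  -0.96  1.63  0.24  1.35 -0.64]
proj [[330.44712008 146.19688937]
 [328.96083845 139.96596339]
 [298.38174013 228.68285488]]
544 [0.51515978 0.25241972 0.12591895] [0.50428645 0.24053012 0.11809011] [0.5267005  0.26329309 0.12936843]
1179 ((0.5152366757392883, 0.25169652700424194), 0.024945463985204697) 0.07724882306275713
```

View pics/w1.png

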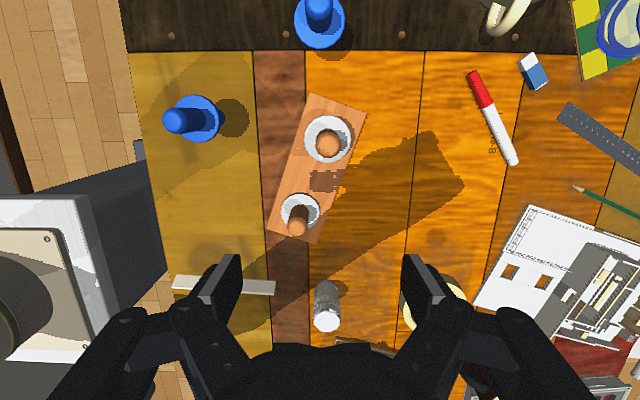

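The wrist picture shows the long drift's handle at (330,143) over its collar at (327,138), and the short one at (297,222). The collar fit gives radius 24.9 mm at (0.5152, 0.2517), z 0.077, which agrees with the given size and height. Now I centre, descend and look again.

Request:
{"fn": "move_arm", "kwargs": {"deltas": [[0.025,0.0025,0,0,0,0,1],[0.025,0.0025,0,0,0,0,1],[0,0,0.03,0,0,0,1],[0,0,0.03,0,0,0,1],[0,0,0.03,0,0,0,1],[0,0,0.025,0,0,0,1],[0,0,0.02,0,0,0,1],[0,0,0.012,0,0,0,1],[0,0,0,0,0,0,1]]}}

```text
clock: 4.28
position: [0.5159, 0.2479, 0.0839]
ee_rot: [0.707, 0.707, -0.0, -0.0]
ft_force: [-0.7, 0.5, 0.7]
grip_width: 1.001
```

```bash
python3 - <<'E'
from h import *
o=manip.get_obs();print(o['clock'],o['position'],o['ee_rot'],o['joint_pos'].round(2),o['ft_force'])
p,d=snap('wrist','w2')
C=cam('wrist',o);X=cloud(d,C)
for a,b in((.118,.135),(.07,.084)):
  m=(X[...,2]>a)&(X[...,2]<b)&(abs(X[...,0]-.515)<.028)&(abs(X[...,1]-.251)<.03);Y=X[m];print(len(Y),Y.mean(0),Y.min(0),Y.max(0))
E
```

```text
4.275 [0.51592823 0.24790871 0.08389405] [ 7.07374111e-01  7.06839213e-01 -4.34111668e-04 -7.85675972e-05] [ 0.18  0.5  -0.89  1.73  0.43  1.12 -0.84] [-0.69969207  0.52790474  0.67557147]
2057 [0.514799   0.25539797 0.12532723] [0.50344705 0.24259417 0.11800212] [0.5259536  0.26388744 0.1291101 ]
3163 [0.51477146 0.26006112 0.07726631] [0.49022824 0.23315835 0.0701151 ] [0.53944605 0.27651515 0.08396991]
```

View pics/w2.png

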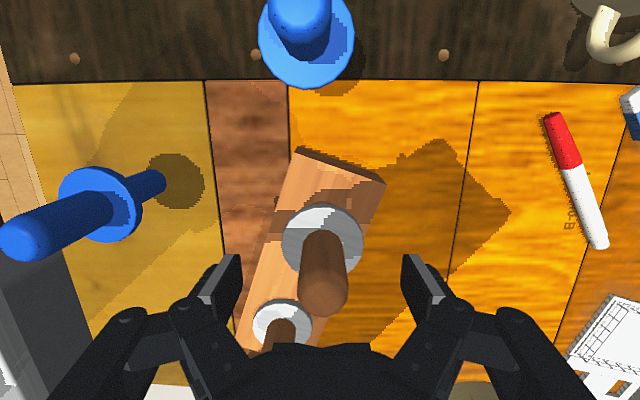

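The handle stands between the fingers at (325,270), about 4 mm beyond the pads' centre in y. I correct for that and close.

Request:
{"fn": "move_arm", "kwargs": {"deltas": [[0.004,-0.001,0,0,0,0,1],[0,0,0,0,0,0,-1],[0,0,0,0,0,0,-1],[0,0,0,0,0,0,-1],[0,0,0,0,0,0,-1],[0,0,0,0,0,0,-1],[0,0,0,0,0,0,-1],[0,0,0,0,0,0,-1]], "force": 80}}

```text
clock: 5.32
position: [0.5153, 0.2524, 0.0845]
ee_rot: [0.707, 0.707, 0.0, 0.0]
ft_force: [1.5, -0.8, 4.8]
grip_width: 0.262
```

Gripped (opening about 22 mm against a 24 mm handle). Lifting straight up.

Request:
{"fn": "move_arm", "kwargs": {"deltas": [[0,0,-0.01,0,0,0,-1],[0,0,-0.01,0,0,0,-1],[0,0,-0.015,0,0,0,-1],[0,0,-0.02,0,0,0,-1],[0,0,-0.03,0,0,0,-1],[0,0,-0.03,0,0,0,-1],[0,0,-0.02,0,0,0,-1],[0,0,0,0,0,0,-1]]}}

```text
clock: 6.32
position: [0.5156, 0.2528, 0.2209]
ee_rot: [0.707, 0.707, 0.001, 0.001]
ft_force: [-0.7, 0.6, -1.8]
grip_width: 0.259
```

```bash
python3 - <<'E'
from h import *
o=manip.get_obs();print(o['position'],o['ee_rot'],o['joint_pos'].round(2),o['ft_force'],o['grip_width'])
snap('wrist','w3');snap('scene','s3')
a=cv2.imread('pics/s3.png')[100:300,150:350];cv2.imwrite('pics/c3b.png',cv2.resize(a,None,fx=3,fy=3,interpolation=2))
E
```

```text
[0.51560687 0.25278629 0.22087249] [7.07123909e-01 7.07088456e-01 1.13784090e-03 6.30226424e-04] [ 0.23  0.37 -0.96  1.58  0.31  1.35 -0.76] [-0.72218469  0.60488203 -1.8223288 ] 0.2593213827893313
```

View pics/c3b.png

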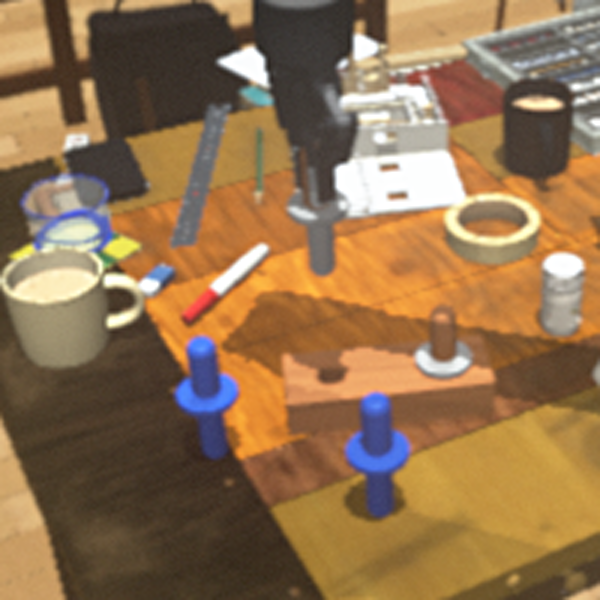

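View pics/w3.png

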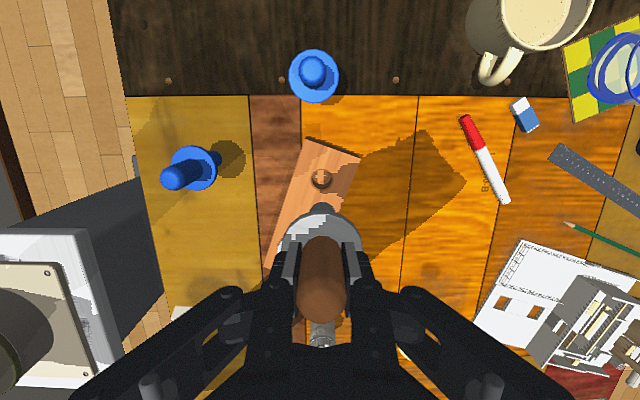

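The long drift hangs upright in the gripper and its rack pocket at (321,178) is empty. The short drift is still in the rack. I now travel past the jig so the wrist camera can see the bore.

Request:
{"fn": "move_arm", "kwargs": {"deltas": [[-0.03,0.006,0,0,0,0,-1],[-0.055,0.006,0,0,0,0,-1],[-0.055,0.006,0,0,0,0,-1],[-0.055,0.006,0,0,0,0,-1],[-0.055,0.006,0,0,0,0,-1],[-0.055,0.006,0,0,0,0,-1],[-0.055,0.006,0,0,0,0,-1],[-0.055,0.006,0,0,0,0,-1],[-0.055,0.005,0,0,0,0,-1],[-0.03,0.005,0,0,0,0,-1]]}}

```text
clock: 7.68
position: [0.5718, -0.2514, 0.2172]
ee_rot: [0.708, 0.706, -0.001, -0.001]
ft_force: [0.6, 0.5, -0.5]
grip_width: 0.26
```

Request:
{"fn": "move_arm", "kwargs": {"deltas": [[0,0,0,0,0,0,-1],[0,0,0,0,0,0,-1]]}}

```text
clock: 7.92
position: [0.5729, -0.2463, 0.2183]
ee_rot: [0.707, 0.708, 0.0, -0.001]
ft_force: [0.4, 0.9, -1.1]
grip_width: 0.264
```

```bash
python3 - <<'E'
from h import *
o=manip.get_obs();print(o['clock'],o['position'],o['ee_rot'],o['joint_pos'].round(2),o['ft_force'],o['grip_width'])
p,d=snap('wrist','w4');C=cam('wrist',o);X=cloud(d,C)
print(proj([[.5735,-.165,.103],[.5735,-.165,.11]],C))
g=(X[...,2]>.106)&(X[...,2]<.115)&(abs(X[...,0]-.573)<.1)&(abs(X[...,1]+.165)<.1)
T=X[g].astype(np.float32); print('block',len(T),np.median(T[:,2]),cv2.minAreaRect(T[:,:2]*1000))
m=(X[...,2]>.098)&(X[...,2]<.1055)&(abs(X[...,0]-.5735)<.02)&(abs(X[...,1]+.165)<.02)
B=X[m].astype(np.float32);print('bush',len(B),B.mean(0),cv2.minEnclosingCircle(B[:,:2]))
E
```

```text
7.925 [ 0.57285869 -0.24632738  0.21830877] [ 7.06665603e-01  7.07547059e-01  3.78457216e-05 -9.39966165e-04] [ 0.89  0.43 -0.74  1.45  0.29  1.37  0.14] [ 0.44087502  0.91367861 -1.08578711] 0.2638683469064657
[[323.87603736 108.34593278]
 [323.94612192 108.35213146]]
block 18734 0.109370425 ((571.641845703125, -163.83319091796875), (130.58180236816406, 108.80233001708984), 71.46469116210938)Traceback (most recent call last):
  File "<stdin>", line 8, in <module>
cv2.error: OpenCV(4.12.0) /io/opencv/modules/imgproc/src/shapedescr.cpp:201: error: (-215:Assertion failed) count >= 0 && (depth == CV_32F || depth == CV_32S) in function 'minEnclosingCircle'
```

View pics/w4.png

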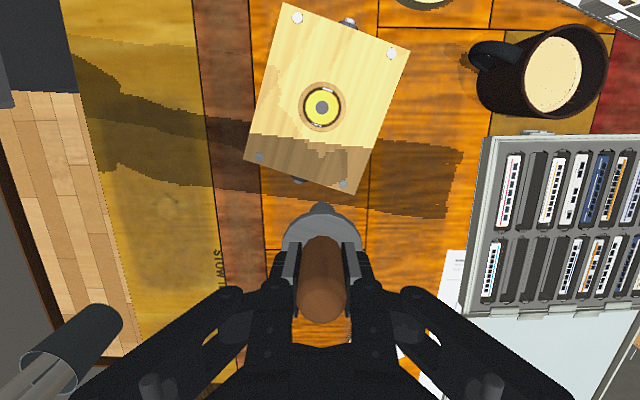

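The bore and bush show at (322,107). The wrist depth puts the block's centre at (0.5716, -0.1638), 130x109 mm, within 2 mm of the top camera. I place the drift above the bore at (0.572, -0.164) and lower it to just above the mouth.

Request:
{"fn": "move_arm", "kwargs": {"deltas": [[0.03,0,0,0,0,0,-1],[0.03,0,0,0,0,0,-1],[0.022,-0.0005,0,0,0,0,-1],[0,0,0.015,0,0,0,-1],[0,0,0.012,0,0,0,-1],[0,0,0,0,0,0,-1],[0,0,0,0,0,0,-1]]}}

```text
clock: 8.85
position: [0.5726, -0.1663, 0.1923]
ee_rot: [0.707, 0.707, 0.0, -0.0]
ft_force: [-0.2, -0.4, -1.2]
grip_width: 0.259
```

```bash
python3 - <<'E'
from h import *
o=manip.get_obs();print(o['clock'],o['position'],o['ee_rot'],o['joint_pos'].round(2),o['ft_force'])
snap('wrist','w5');snap('scene','s5')
a=cv2.imread('pics/s5.png')[90:220,310:440];cv2.imwrite('pics/c5.png',cv2.resize(a,None,fx=4,fy=4,interpolation=2))
E
```

```text
8.85 [ 0.57255131 -0.16633948  0.19226897] [ 7.07472193e-01  7.06741176e-01  2.52147063e-06 -8.13568137e-05] [ 0.82  0.4  -0.78  1.56  0.28  1.3   0.  ] [-0.1654881  -0.40567439 -1.19311553]
```

View pics/c5.png

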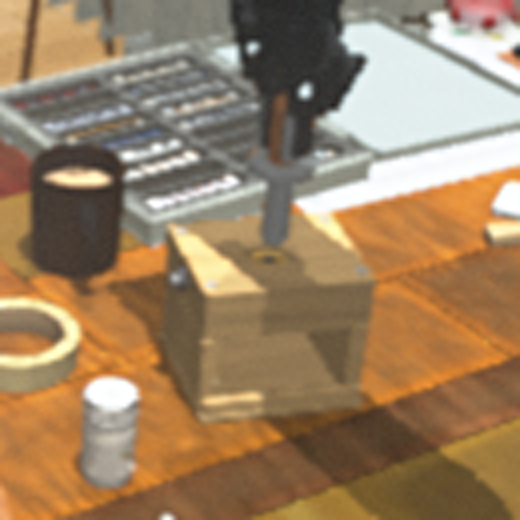

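View pics/w5.png

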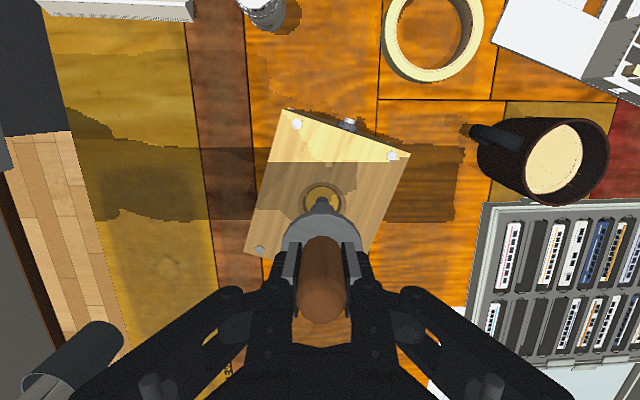

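The tip (321,203) sits over the bore ring (322,200), and TCP y is 2 mm low. I correct that and ease down in small steps, watching the force.

Request:
{"fn": "move_arm", "kwargs": {"deltas": [[0.0022,-0.0003,0.004,0,0,0,-1],[0,0,0.006,0,0,0,-1],[0,0,0.004,0,0,0,-1],[0,0,0,0,0,0,-1]]}}

```text
clock: 9.45
position: [0.5721, -0.1635, 0.1779]
ee_rot: [0.707, 0.707, -0.0, -0.0]
ft_force: [-0.2, 0.1, -0.6]
grip_width: 0.262
```

```bash
python3 - <<'E'
from h import *
o=manip.get_obs();print(o['clock'],o['position'],o['ee_rot'],o['ft_force'],o['torque'])
snap('scene','s6');p,d=snap('wrist','w6')
a=cv2.imread('pics/s6.png')[120:220,330:430];a=cv2.resize(a,None,fx=5,fy=5,interpolation=2)
b=cv2.resize(cv2.imread('pics/w6.png')[150:300,270:380],None,fx=2.5,fy=500/150,interpolation=2)
cv2.imwrite('pics/c6.png',np.hstack([a,b]))
E
```

```text
9.45 [ 0.57209043 -0.16346184  0.17792083] [ 7.07106772e-01  7.07106740e-01 -1.29212506e-04 -2.33710622e-04] [-0.20043371  0.11921603 -0.60112625] [ 0.00476626 -0.08106432 -0.02061115]
```

View pics/c6.png

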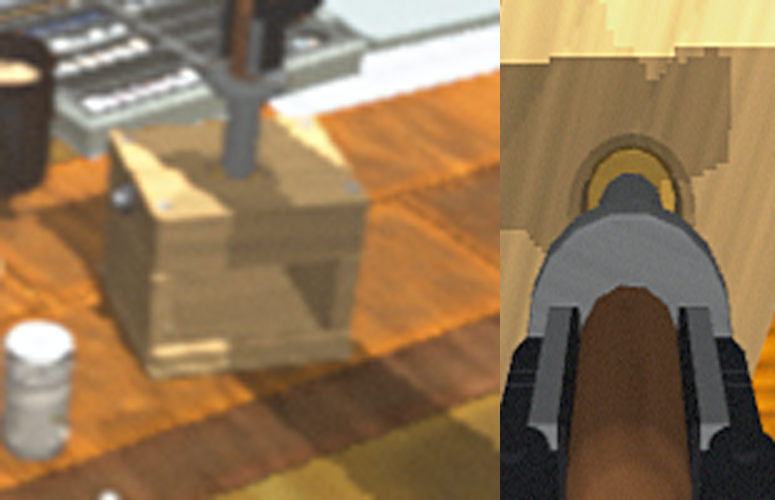

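The tip is inside the mouth with no side force, right at the bush's top (0.1035). Pushing now.

Request:
{"fn": "move_arm", "kwargs": {"deltas": [[0,0,0.004,0,0,0,-1],[0,0,0.004,0,0,0,-1],[0,0,0.004,0,0,0,-1],[0,0,0.004,0,0,0,-1]]}}

```text
clock: 10.05
position: [0.5732, -0.1636, 0.1634]
ee_rot: [0.707, 0.707, 0.001, 0.001]
ft_force: [0.3, -0.6, 6.0]
grip_width: 0.261
```

Request:
{"fn": "move_arm", "kwargs": {"deltas": [[0,0,0.004,0,0,0,-1],[0,0,0.004,0,0,0,-1],[0,0,0.004,0,0,0,-1],[0,0,0.004,0,0,0,-1]]}}

```text
clock: 10.55
position: [0.5721, -0.1635, 0.1458]
ee_rot: [0.707, 0.707, -0.0, -0.0]
ft_force: [0.0, -0.3, -1.4]
grip_width: 0.257
```

The push took about 6 N and then came free. Continuing down to the collar.

Request:
{"fn": "move_arm", "kwargs": {"deltas": [[0,0,0.006,0,0,0,-1],[0,0,0.006,0,0,0,-1],[0,0,0.005,0,0,0,-1],[0,0,0.002,0,0,0,-1],[0,0,0.001,0,0,0,-1],[0,0,0,0,0,0,-1]]}}

```text
clock: 11.3
position: [0.5724, -0.1635, 0.1264]
ee_rot: [0.707, 0.707, 0.0, 0.0]
ft_force: [0.9, -0.5, -0.7]
grip_width: 0.258
```

```bash
python3 - <<'E'
from h import *
o=manip.get_obs();print(o['clock'],o['position'],o['ft_force'])
snap('scene','s7');p,d=snap('wrist','w7')
a=cv2.imread('pics/s7.png')[120:220,330:430];a=cv2.resize(a,None,fx=5,fy=5,interpolation=2)
b=cv2.resize(cv2.imread('pics/w7.png')[150:300,270:380],None,fx=2.5,fy=500/150,interpolation=2)
cv2.imwrite('pics/c7.png',np.hstack([a,b]))
E
```

```text
11.3 [ 0.5723596  -0.16347145  0.12642396] [ 0.88152556 -0.46183944 -0.68798147]
```

View pics/c7.png

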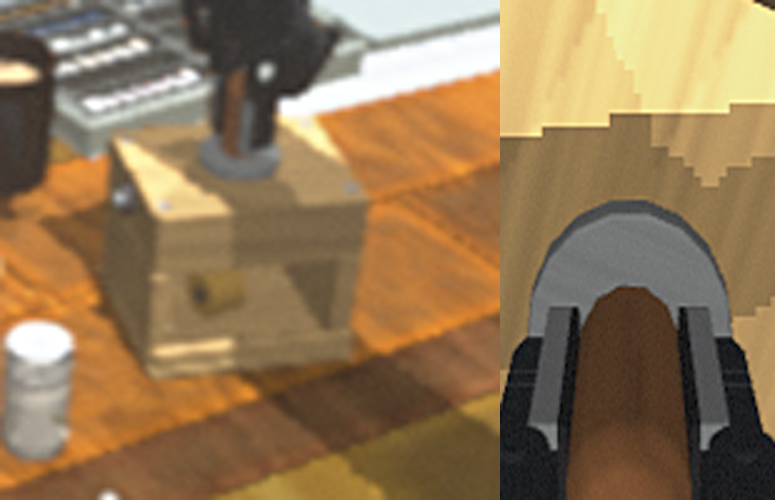

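The bush has dropped out and lies on its side on the baseboard, at (218,290) in the crop. The collar is 1–2 mm above the block, so I seat it gently.

Request:
{"fn": "move_arm", "kwargs": {"deltas": [[0,0,0.001,0,0,0,-1],[0,0,0.001,0,0,0,-1],[0,0,0,0,0,0,-1]]}}

```text
clock: 11.78
position: [0.5724, -0.1635, 0.1247]
ee_rot: [0.707, 0.707, -0.0, 0.0]
ft_force: [-1.5, 0.4, 3.8]
grip_width: 0.261
```

Contact at about 4 N and the height is as expected. Releasing and withdrawing straight up.

Request:
{"fn": "move_arm", "kwargs": {"deltas": [[0,0,0,0,0,0,-0.3],[0,0,0,0,0,0,0.2],[0,0,0,0,0,0,1],[0,0,0,0,0,0,1],[0,0,0,0,0,0,1],[0,0,0,0,0,0,1]]}}

```text
clock: 12.52
position: [0.5723, -0.1634, 0.1243]
ee_rot: [0.707, 0.707, 0.0, 0.0]
ft_force: [-0.4, 0.1, 0.3]
grip_width: 0.999
```

Request:
{"fn": "move_arm", "kwargs": {"deltas": [[0,0,-0.01,0,0,0,1],[0,0,-0.02,0,0,0,1],[0,0,-0.03,0,0,0,1],[0,0,-0.04,0,0,0,1],[0,0,-0.03,0,0,0,1],[-0.03,0,0,0,0,0,1],[-0.04,0,0,0,0,0,1],[-0.04,0,0,0,0,0,1],[0,0,0,0,0,0,1]]}}

```text
clock: 13.65
position: [0.5714, -0.2776, 0.2553]
ee_rot: [0.709, 0.705, -0.0, 0.001]
ft_force: [-0.3, 1.0, -0.1]
grip_width: 1.0
```

```bash
python3 - <<'E'
from h import *
o=manip.get_obs();print(o['clock'],o['position'],o['ft_force'],o['grip_width'])
snap('scene','s8');p,d=snap('wrist','w8');C=cam('wrist',o);X=cloud(d,C)
for a,b in((.16,.18),(.113,.125)):
  m=(X[...,2]>a)&(X[...,2]<b)&(abs(X[...,0]-.572)<.04)&(abs(X[...,1]+.164)<.04);Y=X[m];print(len(Y),Y.mean(0),Y.min(0),Y.max(0))
a=cv2.imread('pics/s8.png')[100:220,310:430];cv2.imwrite('pics/c8.png',cv2.resize(a,None,fx=5,fy=5,interpolation=2))
E
```

```text
13.65 [ 0.57144063 -0.27755501  0.25526116] [-0.33605517  1.02126376 -0.09111717] 0.9998941835152568
754 [ 0.57061456 -0.16773004  0.16580427] [ 0.55954792 -0.17890754  0.16003949] [ 0.5813878  -0.15605684  0.16926818]
1522 [ 0.57057067 -0.1687567   0.11705581] [ 0.54635732 -0.19086793  0.11444654] [ 0.5947354  -0.14324561  0.12422181]
```

View pics/c8.png

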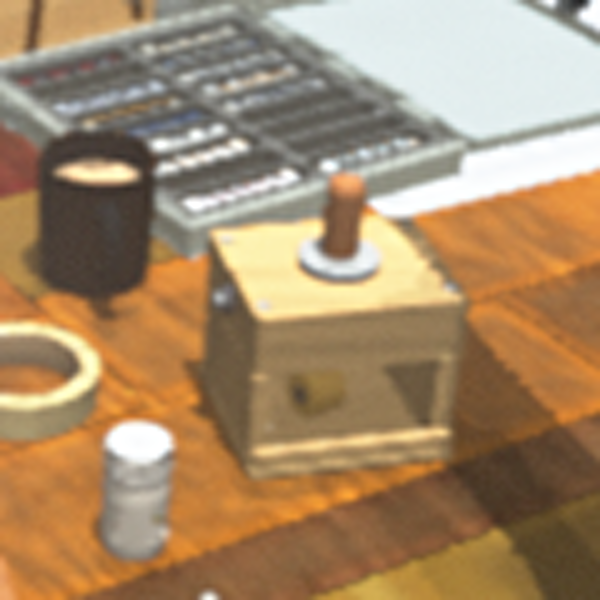

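View pics/s8.png

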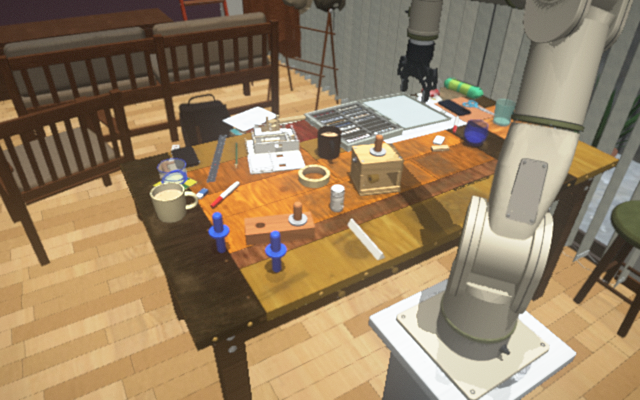

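View pics/w8.png

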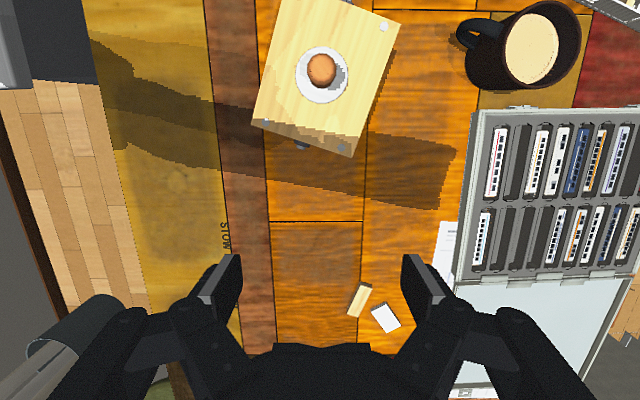

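Everything looks right: the drift stands upright with its collar on the block, and the bush has not moved between the two pictures. I let the arm settle and check the bush's position by depth.

Request:
{"fn": "move_arm", "kwargs": {"deltas": [[0,0,0,0,0,0,1],[0,0,0,0,0,0,1],[0,0,0,0,0,0,1],[0,0,0,0,0,0,1]]}}

```text
clock: 14.25
position: [0.5723, -0.2733, 0.2544]
ee_rot: [0.707, 0.707, -0.0, 0.0]
ft_force: [0.2, 0.2, -0.5]
grip_width: 0.996
```

```bash
python3 - <<'E'
from h import *
p,d=snap('scene','s9');X=cloud(d,cam('scene'))
for u,v in((373,176),(374,178),(376,177),(374,183),(385,183),(378,150),(378,138)):print(u,v,p[v,u],X[v,u].round(3))
o=manip.get_obs();print(o['clock'],o['position'],abs(o['joint_velocities']).max())
manip.hand_in()
E
```

```text
373 176 [154 123  70] [ 0.561 -0.148  0.037]
374 178 [145 117  64] [ 0.559 -0.151  0.03 ]
376 177 [145 117  64] [ 0.559 -0.158  0.032]
374 183 [142 115  80] [ 0.56  -0.155  0.01 ]
385 183 [147 121  84] [ 0.545 -0.186  0.009]
378 150 [125  84  57] [ 0.564 -0.159  0.125]
378 138 [198 133  90] [ 0.566 -0.157  0.165]
14.3 [ 0.57228081 -0.27333033  0.25435449] 0.0015791689454770761
the job is handed in; nothing more can be done
```

The job is done and handed in at 14.3 s. I took the long drift out of the rack, put its shank into the bore and pushed the bush out at about 6 N. I then lowered the drift until its collar touched the block at about 4 N, let go and moved clear.

**Last checks:**
- **Drift:** it stands upright in the bore. Its collar top measures about z 0.117 and its handle top about 0.168, both as expected for a seated collar.
- **Bush:** it lies on its side on the baseboard, not upright. Its top is about 0.037 m above the table on a board measured at about 0.009, and it did not move between pictures.
- **Rack:** the short drift is still in it, and the blue look-alikes were not touched.
- **Arm:** it was still and clear of everything, with the gripper open.

**Disagreements:**
- The top and wrist cameras put the bore about 2 mm apart; I used the wrist value, and the drift entered without side force.
- After release the wrist camera put the drift about 4 mm off in y from where I let go. I took that as measurement error because the arm was still settling.

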